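# Close the heating fixture: seat the cover, run the nut home, back off, hold

## Robot

A 7-joint arm with a two-finger parallel gripper is mounted at the origin on a cart in front of the work surface, level with it; the furniture and walls round the work are solid. World frame = base frame: x ahead of the robot, y to its left, z up, the work surface at z = 0. Lengths are in m, angles in degrees, forces in N, time in s.
With the tool pointing down it reaches from about 0.425 to 0.875 m from the base axis. Payload 4.7 kg.
Tool frame: the origin (TCP) lies midway between the tips of the shut fingers; the grasp point (between the pads) lies 19 mm behind it; z points along the fingers, x is the direction in which the jaws open and shut, and the axes are right-handed (so a half turn about z gives the same grasp; the last joint's range is limited). The gripper opens to 87 mm and grips with 3 to 60 N. Pads are 19 mm wide; open, the fingers measure 117 mm over their backs; the gripper's body (75 mm by 190 mm) begins 51 mm behind the grasp point.
Start: joints at [-74.994, 18.392, -4.016, 83.108, 1.295, 78.541, -3.26], TCP at [0.159, 0.63, 0.223] pointing down, gripper open.
Joint ranges: [-163.93, 163.93], [-17.29, 119.83], [-79.2, 71.16], [3.27, 140.29], [-89.18, 269.18], [5.43, 117.66], [-154.24, 154.24]. Speed limits (degrees/s): [147.25, 147.25, 180, 180, 180, 180, 180].

## Interface

Orientations are given as [roll, pitch, yaw] about the fixed x, y, z axes, in that order (R = Rz(yaw) Ry(pitch) Rx(roll)).
In Python, from cell import env gives the robot as it stands.
- The arm moves only by the tool carry_out, never from a script. Its argument "plan" is a list of rows, each an object with "grip": the closure, from 0 (fully open) to 1 (shut); "dp": the shift along the tool's x, y, z in m, a list of three; "rotation": the turn, a rotation vector about the tool's x, y, z in degrees, a list of three. In form: [{"grip": grip, "dp": [dx, dy, dz], "rotation": [wx, wy, wz]}, ...]. A call has 1 to 8 rows; each row shifts and turns the pose as measured when the row begins, along the tool's axes as they then stand; what a row does not reach is not made up. A row lasts 1/12 s, in which the tool goes at most 41.7 mm and 7.16 degrees, less where a joint would pass 70% of its speed; a pose out of reach is approached as far as the arm can. A call is refused whole if a number of a shift passes 0.0417 or a number of a turn 7.16, either way. A call with a gripper value outside its range is refused whole. The fingers move at their own pace and stop on an object; "force" is the grip in N (left out, the last holds). Time passes only in rows, so rows that do not move let the fingers close. It gives the time, the measured TCP pose, the force and the opening at its end, in the units of the state.
- env.get_obs(): the state, without advancing time (a new reading comes with each control period).
- env.read_camera(name): name is "side" or "top"; returns the picture (420x560x3 uint8, red, green, blue); there is no depth.
- env.camera_params(name): a dict with "fx", "fy", "cx", "cy" (pixels), "R" (3x3) and "t" (3): a world point X has camera coordinates R X + t. Camera axes: x right, y down, z forward; pixel columns grow to the right and rows downward; lengths in m; the calibration is good to about 2 mm. A picture is of the moment at which its call begins. camera_params takes no time and is no camera call.
- env.sign_off(): hands the job in, once; it reports no verdict.
The state is a dict: "time_s": time; "qpos": joint angles; "joint_velocities": joint speeds; "effort": joint torques, N m; "tool_pos": TCP position; "tool_rot": TCP orientation; "force": force on the tool from outside, world axes, zero at the start; "wrist_torque": the same for the moment, N m; "grip_width": finger opening in m.
Only numpy, scipy, OpenCV 4.12 (cv2) and the standard library are available. Lean on these libraries where they do the work, as an engineer would, in place of code of your own. Each camera call takes 0.05 s, during which the arm holds its last target. There are 200 camera calls.

## Task

The steel cover plate of the small aluminium heating fixture is propped up at one end on the ball of its spring catch: press that end down until the plate snaps under the catch and lies flat in its recess. Then screw the knurled nut on the fixture down, clockwise seen from above, until it bottoms out, and back it off a quarter turn so that the cover has room to expand. Finish with the nut still gripped in the fingers at that setting, and leave the plate seated and the other things on the bench where they are.

Things in the scene. Friction and masses are not known exactly. Their poses are not given: they have to be found in the camera images.
- fixture: aluminium fixture, 170 x 100 mm, 20 mm high, fixed to the bench. Origin on the bench under it; x runs along it from the nut to the catch (ends at x = -78 and +92 mm), z up. Its recess for the cover, 7 mm deep, spans x = -30 to +64.5 mm, y = -36.5 to +36.5 mm; recess floor 13 mm above the bench
- catch_tip (a point): centre of the sprung steel ball nose (10 mm diameter) of the catch, 23 mm above the bench; it stands 5 mm out over the recess, at y = 0 of the fixture, and can be driven back 6.5 mm. Its dark housing, 22 x 26 mm, rises 14 mm above the fixture's top, at x = +67.5 to +89.5 mm of the fixture
- plate_mid (a point): centre of the upper face of the cover, a loose flat steel plate 92 x 70 x 6 mm, about 0.25 kg. At the start its catch end rests on the ball, about 15 mm up (9 degrees of tilt), the other end in the recess. Seated, it lies flat on the recess floor under the ball, upper face 19 mm above the bench (1 mm below the fixture's top), and stays so
- plate_end (a point): good place to press: on the plate's upper face, on its centre line, 27 mm from its centre towards the catch, 19 mm short of its raised end. Pushing straight down here with about 5 to 12 N drives the plate past the sprung ball; the point then goes down some 12 mm, to 19 mm above the bench
- plate: the same cover plate; origin at the centre of its underside, x along its length towards the catch, z out of its upper face
- nut_grip (a point): centre of the nut's knurled grip, on the stud's axis (x = -50 mm, y = 0 of the fixture), 41.5 mm above the bench when the nut is home. The grip is a steel cylinder 38 mm in diameter, 30 mm high (15 mm above and below this point), over a flange 52 mm in diameter and 5 mm thick. The stud's end sticks out at most 12 mm above the nut's top
- nut (a joint): angle of the nut: 0 = bottomed out (hard stop), growing as it is unscrewed, counter-clockwise from above; at the start 2.1 to 3.2 rad. A quarter turn is 1.57 rad. It rises 4 mm a turn, turns stiffly (about 0.1 N m) and stays where it is left; on the stop the fingers slip round the grip. A scribed line on its top turns with it
- pliers: red-handled long-nose pliers, 52 x 161 x 11 mm, origin at the centre of the underside, lying on the bench
- timer: small grey timer, 62 x 68 x 21 mm, origin at the centre of the underside
- tweezers: steel tweezers, 149 x 20 x 9 mm, lying beside the fixture; origin at the centre of the underside
- solder_bar: grey cast solder bar, 186 x 16 x 12 mm, lying beside the fixture; origin at the centre of the underside
- marker: capped marker pen, 132 x 15 x 15 mm; origin at the centre of the underside

How it is judged (in metres and radians):
On the way, in this order (a step that is already met when the one before it is completed fails the run):
1. the cover plate lies flat in its recess, under the catch (angle between plate's own z axis and vertical below 0.035 rad and z of plate_mid in the frame of fixture between 0.016 and 0.021 m and x of plate_mid in the frame of fixture between 0.011 and 0.024 m and y of plate_mid in the frame of fixture between -0.006 and 0.006 m), for 0.2 s.
2. the nut is bottomed out (all of step 1 and value of joint nut below 0.07 rad), for 0.1 s.
3. the nut is backed off a quarter turn and gripped (all of step 1 and contact force between the fingers and nut above 4 N and value of joint nut between 1.17 and 1.97 rad), for 0.2 s.
At the end, for the whole second after the job is handed in: The nut stands 1.57 rad (+-0.4) from its stop, at rest, with the fingers gripping it (over 4 N of contact force); the cover plate is flat in its recess (tilt under 0.035 rad, centre of its upper face 16 to 21 mm above the bench, where seated it is at 19, and within the recess) (all of step 3 and velocity of joint nut between -0.1 and 0.1 rad/s); the arm keeps its last pose, push and grip.
It fails at once if the pliers is moved more than 30 mm (distance of pliers from where it was at the start of the episode above 0.03 m).
It fails at once if the timer is moved more than 30 mm (distance of timer from where it was at the start of the episode above 0.03 m).
It fails at once if the tweezers is moved more than 30 mm (distance of tweezers from where it was at the start of the episode above 0.03 m).
It fails at once if the solder bar is moved more than 30 mm (distance of solder_bar from where it was at the start of the episode above 0.03 m).
It fails at once if the marker is moved more than 30 mm (distance of marker from where it was at the start of the episode above 0.03 m).
It also fails if it takes over 58 s, if anything falls off the work surface, if the arm or the gripper's body presses on something with over 40 N, if the wrist force passes 120 N, or if a joint passes its speed limit or range.

## Working session

There is one attempt and no reset: what is moved stays moved. The work goes in short steps, Python scripts to look and compute and a tool call to move; the robot and the scene stay as the last step left them, time stands still between calls to the robot, and variables do not carry over. Pictures are saved under pics/ and viewed, about 8 in all and at most 12, crops included, and the job is handed in when it is done.

Besides the shell and the picture viewer there is one more tool, called after "Call:" as name([rows], argument=value, ...), one row to a line, values as JSON. carry_out: Moves the arm, as the interface text tells. Its arguments: {"type":"object","properties":{"plan":{"type":"array","items":{"type":"object","properties":{"grip":{"type":"number"},"dp":{"type":"array","items":{"type":"number"}},"rotation":{"type":"array","items":{"type":"number"}}}}},"force":{"type":"number"}},"required":["plan"]}

```bash
mkdir -p pics; ls; python3 - <<'E'
from cell import env
import cv2
for n in("top","side"):
    cv2.imwrite(f"pics/{n}0.png",env.read_camera(n)[:,:,::-1]); print(n,env.camera_params(n))
print(env.get_obs())
E
```

```text
pics
top {'fx': 402.9727064091493, 'fy': 402.9727064091493, 'cx': 279.4300664235061, 'cy': 209.6678679783081, 'R': array([[ 0.01182117, -0.99992161, -0.00412645],
       [-0.97771194, -0.01069331, -0.20967835],
       [ 0.20961779,  0.00651313, -0.97776171]]), 't': array([0.08033029, 0.50714812, 1.37652282])}
side {'fx': 474.64809232095115, 'fy': 474.64809232095115, 'cx': 283.72914602354257, 'cy': 207.7461516746362, 'R': array([[ 0.83145899, -0.55510992,  0.0229986 ],
       [-0.3327821 , -0.53074406, -0.77946573],
       [ 0.44489553,  0.64044026, -0.62602256]]), 't': array([-0.35491598,  0.27403554,  1.28959437])}
{'time_s': 0.1, 'qpos': array([-74.99615952,  18.43510122,  -4.0156783 ,  83.16728693,
         1.29360409,  78.53939503,  -3.26201797]), 'joint_velocities': array([-0.07191338, -0.13086685, -0.02836907, -0.14943842,  0.0864072 ,
       -0.11000878, -0.02194126]), 'effort': array([ 2.21513660e-04, -4.92570448e+01, -4.05428158e-01, -3.13399673e+01,
       -6.41343347e-02,  3.94799060e-02,  7.57484622e-05]), 'tool_pos': array([0.15932467, 0.62967435, 0.22157308]), 'tool_rot': array([1.79996067e+02, 9.66315464e-02, 7.58035798e+01]), 'force': array([ 0.35305176,  0.16328561, -0.33269557]), 'wrist_torque': array([ 0.01695173, -0.02985369, -0.02449146]), 'grip_width': 0.08686566273349781}
```

View pics/top0.png

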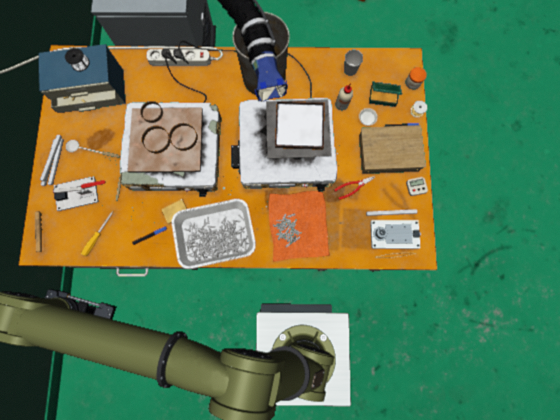

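View pics/side0.png

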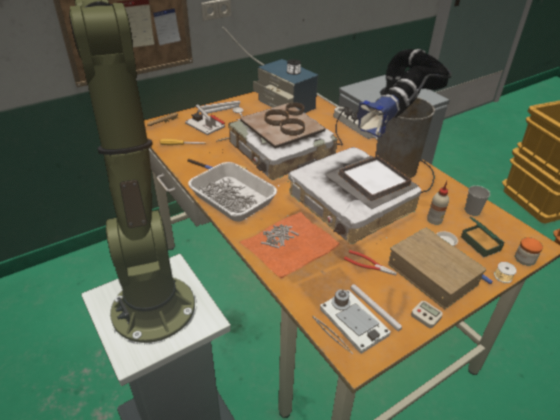

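The fixture is at the right: near (397,233) in top and (355,318) in side, with the nut towards the left in both. The solder bar lies on its far side and the tweezers on its near side. I'll enlarge both views.

```bash
python3 - <<'E'
import cv2,numpy as np
a=cv2.imread("pics/top0.png")[200:265,355:435]; b=cv2.imread("pics/side0.png")[275:360,305:410]
a=cv2.resize(a,(800,650),interpolation=cv2.INTER_CUBIC)[:600]; b=cv2.resize(b,None,fx=7,fy=7,interpolation=cv2.INTER_CUBIC)
cv2.imwrite("pics/topc.png",a);cv2.imwrite("pics/sidec.png",b);print(b.shape)
E
```

```text
(595, 735, 3)
```

View pics/topc.png

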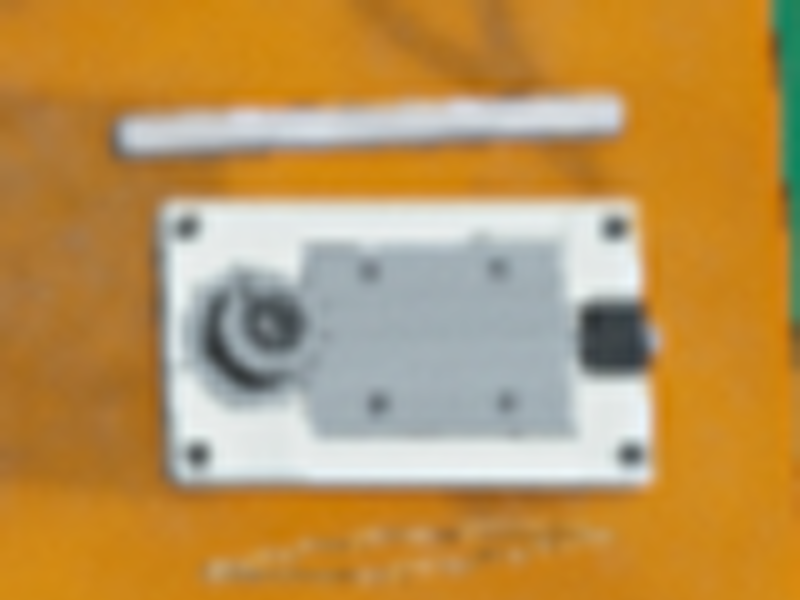

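View pics/sidec.png

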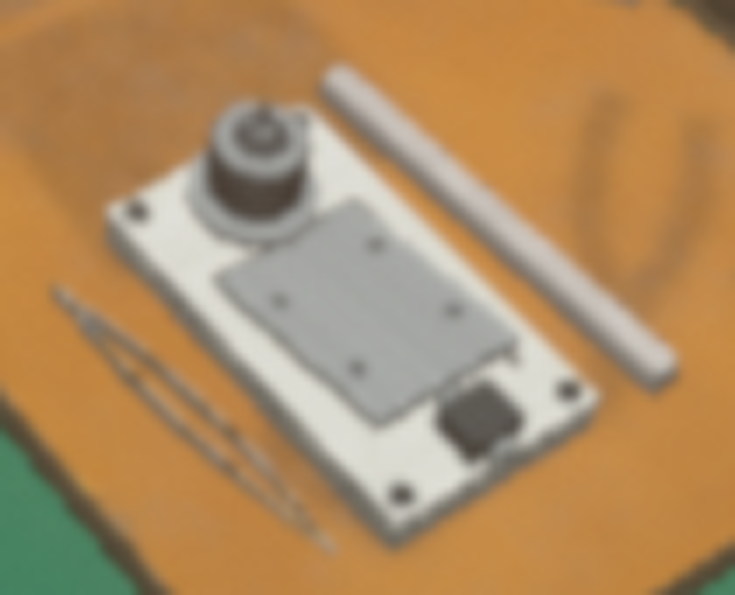

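The crops give fixture corners in top at (165,203), (637,203), (650,482), (172,482), and in side at (108,212), (300,108), (600,398), (393,530), in crop pixels. I'll fit the fixture pose (x, y, yaw) to these.

```bash
cat > h.py <<'E'
import numpy as np
from cell import env
from scipy.optimize import least_squares
from scipy.spatial.transform import Rotation as Rn
def proj(n,X):
    c=env.camera_params(n);p=np.atleast_2d(X)@c["R"].T+c["t"]
    return np.c_[p[:,0]/p[:,2]*c["fx"]+c["cx"],p[:,1]/p[:,2]*c["fy"]+c["cy"]]
def fx(P,pose):
    c,s=np.cos(pose[2]),np.sin(pose[2]);P=np.atleast_2d(P)
    return np.c_[pose[0]+c*P[:,0]-s*P[:,1],pose[1]+s*P[:,0]+c*P[:,1],P[:,2]]
E
python3 - <<'E'
from h import *
C=np.array([[-78,50,20],[92,50,20],[92,-50,20],[-78,-50,20]])/1e3
T=(np.array([[165,203],[637,203],[650,482],[172,482]])+.5)/10-.5+[355,200]
S=(np.array([[300,108],[600,398],[393,530],[108,212]])+.5)/7-.5+[305,275]
rt=lambda p:proj("top",fx(C,p))-T
rs=lambda p:proj("side",fx(C,p))-S
p0=[.5,-.4,-1.57]
for n,f in(("top",rt),("side",rs),("both",lambda p:np.r_[rt(p),rs(p)])):
    r=least_squares(lambda p:f(p).ravel(),p0); print(n,r.x,np.degrees(r.x[2]),np.round(r.fun.reshape(-1,2),2).tolist())
p=r.x
print("press,nut",fx([[.044,0,.031],[-.05,0,.043]],p))
# backproject bolt holes & check catch and stud
for z,n in((.034,"catch top"),):
    print(n,(proj("top",fx([[.0675,13e-3,z],[.0895,-13e-3,z]],p))-[355,200])*10)
print("stud top",(proj("top",fx([[-.05,0,.066]],p))-[355,200])*10,(proj("side",fx([[-.05,0,.066]],p))-[305,275])*7)
E
```

```text
top [ 0.42984718 -0.32257831 -1.56578827] -89.71305936342438 [[-0.22, 0.0], [-0.28, 0.28], [0.26, 0.01], [0.23, -0.29]]
side [ 0.42843774 -0.32435711 -1.56517609] -89.67798418882735 [[0.29, -0.31], [0.01, 0.4], [0.29, -0.22], [-0.6, 0.07]]
both [ 0.4291555  -0.32357237 -1.56557844] -89.70103716327306 [[0.06, 0.2], [0.01, 0.47], [0.55, 0.2], [0.52, -0.09], [0.32, -0.59], [-0.0, 0.07], [0.28, -0.58], [-0.56, -0.25]]
press,nut [[ 0.42938509 -0.36757177  0.031     ]
 [ 0.42889461 -0.27357305  0.043     ]]
catch top [[583.50626462 297.82991991]
 [650.33001038 370.70399365]]
stud top [[276.63246385 318.00618709]] [[258.76579098 120.86709945]]
```

```bash
python3 - <<'E'
from h import *
c=env.camera_params("top");o=-c["R"].T@c["t"]
for nm,u,v,z in(("heaterR",290,187,.1),("heaterR corner",335,187,.1),("heaterL",170,187,.1),("woodbox",390,172,.08),("tray near",215,265,.05),("tray far",215,203,.06),("fixture",397,233,.02)):
    d=c["R"].T@[(u-c["cx"])/c["fx"],(v-c["cy"])/c["fy"],1];P=o+d*(z-o[2])/d[2]
    print(nm,P.round(3),np.hypot(*P[:2]).round(3),(proj("side",P)).round())
E
```

```text
heaterR [0.577 0.05  0.1  ] 0.579 [[315. 201.]]
heaterR corner [ 0.579 -0.106  0.1  ] 0.589 [[347. 228.]]
heaterL [0.573 0.467 0.1  ] 0.739 [[248. 143.]]
woodbox [ 0.642 -0.305  0.08 ] 0.71 [[409. 265.]]
tray near [0.309 0.307 0.05 ] 0.435 [[204. 199.]]
tray far [0.527 0.315 0.06 ] 0.614 [[258. 175.]]
fixture [ 0.433 -0.336  0.02 ] 0.548 [[356. 319.]]
```

Call:
carry_out([
  {"grip": 1, "dp": [-0.02, 0.036, -0.002], "rotation": [0, 0, 3.3]},
  {"grip": 1, "dp": [-0.02, 0.036, -0.002], "rotation": [0, 0, 3.3]},
  {"grip": 1, "dp": [-0.02, 0.036, -0.002], "rotation": [0, 0, 3.4]},
  {"grip": 1, "dp": [-0.02, 0.036, -0.002], "rotation": [0, 0, 3.5]},
  {"grip": 1, "dp": [-0.02, 0.036, -0.002], "rotation": [0, 0, 3.7]},
  {"grip": 1, "dp": [-0.02, 0.036, -0.002], "rotation": [0, 0, 3.8]},
  {"grip": 1, "dp": [-0.01, 0.038, -0.002], "rotation": [0, 0, 4]},
], force=20)

```text
time_s: 0.68
tool_pos: [0.3301, 0.4064, 0.2285]
tool_rot: [-179.7, 0.7, 50.9]
force: [0.7, 0.2, -1.1]
grip_width: 0.0481
```

Call:
carry_out([
  {"grip": 1, "dp": [-0.002, 0.04, 0], "rotation": [0, 0, 4.4]},
  {"grip": 1, "dp": [-0.002, 0.04, 0], "rotation": [0, 0, 4.4]},
  {"grip": 1, "dp": [-0.002, 0.04, 0], "rotation": [0, 0, 4.4]},
  {"grip": 1, "dp": [-0.002, 0.04, 0], "rotation": [0, 0, 4.4]},
  {"grip": 1, "dp": [-0.002, 0.04, 0], "rotation": [0, 0, 4.4]},
  {"grip": 1, "dp": [-0.002, 0.04, 0], "rotation": [0, 0, 4.4]},
  {"grip": 1, "dp": [-0.002, 0.04, 0], "rotation": [0, 0, 4.4]},
  {"grip": 1, "dp": [-0.002, 0.04, 0], "rotation": [0, 0, 4.4]},
])

```text
time_s: 1.35
tool_pos: [0.5019, 0.1264, 0.2266]
tool_rot: [179.8, 0.7, 14.0]
force: [0.8, -0.4, 0.0]
grip_width: 0.0014
```

Call:
carry_out([
  {"grip": 1, "dp": [0.0, 0.04, 0], "rotation": [0, 0, 4.4]},
  {"grip": 1, "dp": [0.0, 0.04, 0], "rotation": [0, 0, 4.4]},
  {"grip": 1, "dp": [0.0, 0.04, 0], "rotation": [0, 0, 4.4]},
  {"grip": 1, "dp": [0.0, 0.04, 0], "rotation": [0, 0, 4.4]},
  {"grip": 1, "dp": [0.0, 0.04, 0], "rotation": [0, 0, 4.4]},
  {"grip": 1, "dp": [0.0, 0.04, 0], "rotation": [0, 0, 4.4]},
  {"grip": 1, "dp": [0.0, 0.04, 0], "rotation": [0, 0, 4.4]},
  {"grip": 1, "dp": [0.0, 0.04, 0], "rotation": [0, 0, 4.4]},
])

```text
time_s: 2.02
tool_pos: [0.4888, -0.201, 0.2265]
tool_rot: [179.4, 0.5, -23.0]
force: [0.4, -0.4, -0.0]
grip_width: 0.0004
```

Call:
carry_out([
  {"grip": 1, "dp": [0, 0, 0.015], "rotation": [0, 0, -5.8]},
  {"grip": 1, "dp": [0, 0, 0.015], "rotation": [0, 0, -5.8]},
  {"grip": 1, "dp": [0, 0, 0.015], "rotation": [0, 0, -5.8]},
  {"grip": 1, "dp": [0, 0, 0.015], "rotation": [0, 0, -5.8]},
])

```text
time_s: 2.35
tool_pos: [0.4839, -0.2173, 0.1681]
tool_rot: [179.3, 0.3, -0.4]
force: [0.6, 0.7, -0.5]
grip_width: 0.0003
```

Call:
carry_out([
  {"grip": 1, "dp": [-0.012, 0.033, 0.01], "rotation": [0, 0, 0]},
  {"grip": 1, "dp": [-0.012, 0.033, 0.01], "rotation": [0, 0, 0]},
  {"grip": 1, "dp": [-0.012, 0.033, 0.01], "rotation": [0, 0, 0]},
  {"grip": 1, "dp": [-0.012, 0.033, 0.01], "rotation": [0, 0, 0]},
  {"grip": 1, "dp": [-0.012, 0.033, 0.01], "rotation": [0, 0, 0]},
  {"grip": 1, "dp": [0, 0, 0], "rotation": [0, 0, 0]},
])

```text
time_s: 2.85
tool_pos: [0.4195, -0.3839, 0.1124]
tool_rot: [179.5, 0.7, 0.4]
force: [-1.0, -0.2, 0.5]
grip_width: 0.0007
```

Call:
carry_out([
  {"grip": 1, "dp": [0.01, -0.016, 0.02], "rotation": [0, 0, 0]},
  {"grip": 1, "dp": [0, 0, 0.02], "rotation": [0, 0, 0]},
  {"grip": 1, "dp": [0, 0, 0.01], "rotation": [0, 0, 0]},
  {"grip": 1, "dp": [0, 0, 0], "rotation": [0, 0, 0]},
])

```text
time_s: 3.18
tool_pos: [0.4254, -0.3718, 0.0595]
tool_rot: [179.4, 0.8, -0.1]
force: [-0.1, 0.8, 0.6]
grip_width: 0.0003
```

```bash
python3 - <<'E'
from h import *;import cv2
a=env.read_camera("side")[250:365,285:425,::-1]
cv2.imwrite("pics/s2.png",cv2.resize(a,None,fx=5,fy=5,interpolation=cv2.INTER_CUBIC))
o=env.get_obs();print(o["qpos"].round(1),o["tool_pos"].round(4),o["tool_rot"].round(2),o["force"].round(2))
E
```

```text
[ -1.3  20.8  46.4 107.  -16.2  59.5  51.4] [ 0.4255 -0.3723  0.0604] [ 1.7941e+02  8.1000e-01 -1.3000e-01] [-0.04  0.86 -0.76]
```

View pics/s2.png

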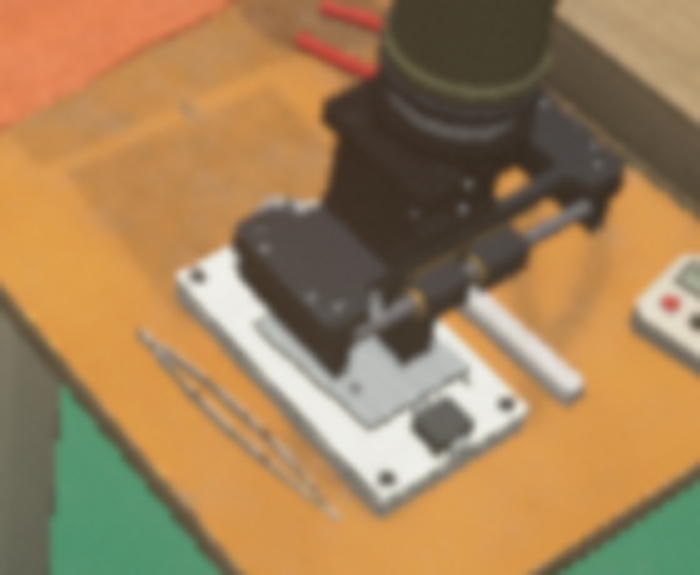

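Call:
carry_out([
  {"grip": 1, "dp": [0.004, -0.0045, 0.008], "rotation": [0, 0, 0]},
  {"grip": 1, "dp": [0, 0, 0.008], "rotation": [0, 0, 0]},
  {"grip": 1, "dp": [0, 0, 0.004], "rotation": [0, 0, 0]},
  {"grip": 1, "dp": [0, 0, 0], "rotation": [0, 0, 0]},
])

```text
time_s: 3.57
tool_pos: [0.4318, -0.3678, 0.0411]
tool_rot: [179.3, 0.6, -0.0]
force: [0.4, 0.4, 0.1]
grip_width: 0.0005
```

Call:
carry_out([
  {"grip": 1, "dp": [0, 0, 0.003], "rotation": [0, 0, 0]},
  {"grip": 1, "dp": [0, 0, 0.003], "rotation": [0, 0, 0]},
])

```text
time_s: 3.73
tool_pos: [0.4326, -0.3681, 0.0356]
tool_rot: [179.3, 0.5, -0.0]
force: [0.9, -0.1, -0.2]
grip_width: -0.0
```

Call:
carry_out([
  {"grip": 1, "dp": [-0.002, 0, 0.003], "rotation": [0, 0, 0]},
  {"grip": 1, "dp": [-0.001, 0, 0.003], "rotation": [0, 0, 0]},
])

```text
time_s: 3.9
tool_pos: [0.4306, -0.3682, 0.0303]
tool_rot: [179.3, 0.4, 0.0]
force: [-0.6, 4.9, 11.7]
grip_width: 0.0008
```

Call:
carry_out([
  {"grip": 1, "dp": [0, 0, 0.003], "rotation": [0, 0, 0]},
])

```text
time_s: 3.98
tool_pos: [0.431, -0.3682, 0.0281]
tool_rot: [179.3, 0.3, 0.0]
force: [-0.1, 1.1, 4.6]
grip_width: 0.0006
```

Call:
carry_out([
  {"grip": 1, "dp": [0, 0, 0.003], "rotation": [0, 0, 0]},
])

```text
time_s: 4.07
tool_pos: [0.4311, -0.3685, 0.0255]
tool_rot: [179.3, 0.3, 0.0]
force: [-0.4, 0.1, 0.3]
grip_width: 0.0004
```

Call:
carry_out([
  {"grip": 1, "dp": [0, 0, 0.003], "rotation": [0, 0, 0]},
])

```text
time_s: 4.15
tool_pos: [0.4312, -0.3687, 0.0225]
tool_rot: [179.3, 0.2, -0.0]
force: [-0.3, 0.4, -0.1]
grip_width: 0.0006
```

Call:
carry_out([
  {"grip": 1, "dp": [0, 0, 0.003], "rotation": [0, 0, 0]},
  {"grip": 1, "dp": [0, 0, 0.001], "rotation": [0, 0, 0]},
])

```text
time_s: 4.32
tool_pos: [0.431, -0.369, 0.0193]
tool_rot: [179.4, 0.2, -0.0]
force: [-4.3, 5.6, 22.4]
grip_width: 0.0002
```

Call:
carry_out([
  {"grip": 1, "dp": [0, 0, 0.001], "rotation": [0, 0, 0]},
])

```text
time_s: 4.4
tool_pos: [0.431, -0.369, 0.0194]
tool_rot: [179.5, 0.2, -0.0]
force: [-3.7, 3.7, 12.3]
grip_width: 0.0003
```

Call:
carry_out([
  {"grip": 1, "dp": [0, 0, -0.01], "rotation": [0, 0, 0]},
  {"grip": 1, "dp": [0, 0, -0.02], "rotation": [0, 0, 0]},
  {"grip": 1, "dp": [0, 0, -0.025], "rotation": [0, 0, 0]},
  {"grip": 1, "dp": [0, 0, -0.03], "rotation": [0, 0, 0]},
  {"grip": 0.5, "dp": [0, -0.02, -0.01], "rotation": [0, 0, -6]},
  {"grip": 0, "dp": [0, -0.02, 0], "rotation": [0, 0, -7]},
  {"grip": 0, "dp": [0, -0.02, 0], "rotation": [0, 0, -7]},
  {"grip": 0, "dp": [0, -0.02, 0], "rotation": [0, 0, -7]},
])

```text
time_s: 5.07
tool_pos: [0.4161, -0.2943, 0.1189]
tool_rot: [179.3, 0.7, 27.3]
force: [-0.2, 0.3, -0.7]
grip_width: 0.0196
```

Call:
carry_out([
  {"grip": 0, "dp": [0, 0, 0], "rotation": [0, 0, -7]},
  {"grip": 0, "dp": [0, 0, 0], "rotation": [0, 0, -7]},
  {"grip": 0, "dp": [0, 0, 0], "rotation": [0, 0, -7]},
  {"grip": 0, "dp": [0, 0, 0], "rotation": [0, 0, -7]},
  {"grip": 0, "dp": [0, 0, 0], "rotation": [0, 0, -5]},
  {"grip": 0, "dp": [0, 0, 0], "rotation": [0, 0, 0]},
])

```text
time_s: 5.57
tool_pos: [0.4152, -0.2891, 0.1198]
tool_rot: [179.7, 0.7, 61.4]
force: [-0.6, -0.1, 0.9]
grip_width: 0.059
```

```bash
python3 - <<'E'
from h import *;import cv2
a=env.read_camera("side")[250:365,285:425,::-1]
cv2.imwrite("pics/s3.png",cv2.resize(a,None,fx=5,fy=5,interpolation=cv2.INTER_CUBIC))
o=env.get_obs();print(o["qpos"].round(1),o["tool_pos"].round(4),o["tool_rot"].round(2))
R=Rn.from_euler("xyz",o["tool_rot"],degrees=True).as_matrix()
print("tool dp to nut @z.12",R.T@(np.array([.4289,-.2736,.12])-o["tool_pos"]))
E
```

```text
[ -7.6   5.5  41.2 112.2  -3.3  63.3  96.1] [ 0.4152 -0.2891  0.1197] [179.73   0.69  61.16]
tool dp to nut @z.12 [ 0.02023288  0.00455408 -0.00050328]
```

View pics/s3.png

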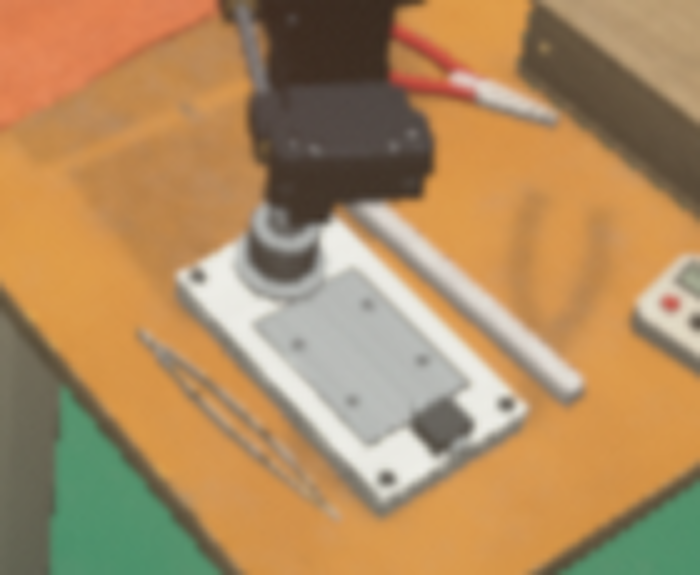

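The plate now lies flat with its end edge at the catch, around (440,410). The arm is beside the nut, so I'll centre over it and go down.

Call:
carry_out([
  {"grip": 0, "dp": [0.02, 0.0045, 0], "rotation": [0, 0, 0]},
  {"grip": 0, "dp": [0, 0, 0], "rotation": [0, 0, 0]},
  {"grip": 0, "dp": [0, 0, 0], "rotation": [0, 0, 0]},
  {"grip": 0, "dp": [0, 0, 0], "rotation": [0, 0, 0]},
])

```text
time_s: 5.95
tool_pos: [0.4284, -0.2744, 0.1196]
tool_rot: [179.7, 0.7, 60.5]
force: [0.4, -0.3, -0.7]
grip_width: 0.0849
```

```bash
cat > w.py <<'E'
from h import *
import sys
o=env.get_obs();R=Rn.from_euler("xyz",o["tool_rot"],degrees=True).as_matrix()
print(o["qpos"].round(1),o["tool_pos"].round(4),o["tool_rot"].round(2),o["force"].round(1),o["grip_width"])
print("dp",(R.T@(np.array([.4289,-.2736,float(sys.argv[1])])-o["tool_pos"])).round(4),"tq",o["wrist_torque"].round(2))
E
python3 w.py .09
```

```text
[ -8.9   5.9  40.4 111.8  -3.5  63.4  93.4] [ 0.4284 -0.2744  0.1196] [179.7    0.72  60.48] [ 0.4 -0.3 -0.7] 0.08492853607549139
dp [ 0.0013 -0.0002  0.0296] tq [-0.01  0.02  0.02]
```

Call:
carry_out([
  {"grip": 0, "dp": [0.001, 0, 0.02], "rotation": [0, 0, 0]},
  {"grip": 0, "dp": [0, 0, 0.02], "rotation": [0, 0, 0]},
  {"grip": 0, "dp": [0, 0, 0.02], "rotation": [0, 0, 0]},
  {"grip": 0, "dp": [0, 0, 0.012], "rotation": [0, 0, 0]},
  {"grip": 0, "dp": [0, 0, 0.005], "rotation": [0, 0, 0]},
  {"grip": 0, "dp": [0, 0, 0], "rotation": [0, 0, 0]},
])

```text
time_s: 6.45
tool_pos: [0.4287, -0.2779, 0.0413]
tool_rot: [179.4, 0.7, 59.9]
force: [-0.1, 0.7, -0.3]
grip_width: 0.087
```

```bash
python3 w.py .034
```

```text
[ -6.5  12.9  39.7 115.8  -9.3  54.   97.8] [ 0.4287 -0.2779  0.0413] [179.45   0.73  59.93] [-0.1  0.7 -0.3] 0.08700407781343902
dp [ 0.0039 -0.0021  0.0072] tq [0.03 0.01 0.01]
```

Call:
carry_out([
  {"grip": 0, "dp": [0.004, -0.002, 0.004], "rotation": [0.55, 0.7, 0]},
  {"grip": 0, "dp": [0, 0, 0.003], "rotation": [0, 0, 0]},
  {"grip": 0, "dp": [0, 0, 0], "rotation": [0, 0, 0]},
])

```text
time_s: 6.7
tool_pos: [0.4295, -0.2741, 0.0351]
tool_rot: [180.0, -0.1, 59.8]
force: [-0.4, -0.3, -0.1]
grip_width: 0.087
```

```bash
python3 w.py .034
```

```text
[ -5.9  13.8  39.3 115.8 -10.8  53.9  98.8] [ 0.4295 -0.2741  0.0351] [ 1.7995e+02 -5.0000e-02  5.9820e+01] [-0.4 -0.3 -0.1] 0.08700916122394022
dp [ 0.0001 -0.0007  0.0011] tq [-0.07  0.   -0.02]
```

Call:
carry_out([
  {"grip": 1, "dp": [0, -0.0005, 0], "rotation": [0, 0, 0]},
  {"grip": 1, "dp": [0, 0, 0], "rotation": [0, 0, 0]},
  {"grip": 1, "dp": [0, 0, 0], "rotation": [0, 0, 0]},
  {"grip": 1, "dp": [0, 0, 0], "rotation": [0, 0, 0]},
  {"grip": 1, "dp": [0, 0, 0], "rotation": [0, 0, 0]},
  {"grip": 1, "dp": [0, 0, 0], "rotation": [0, 0, 0]},
  {"grip": 1, "dp": [0, 0, 0], "rotation": [0, 0, 0]},
  {"grip": 1, "dp": [0, 0, 0], "rotation": [0, 0, 0]},
], force=25)

```text
time_s: 7.37
tool_pos: [0.431, -0.2745, 0.0375]
tool_rot: [179.7, -0.1, 59.8]
force: [0.1, 1.0, -0.6]
grip_width: 0.0416
```

Call:
carry_out([
  {"grip": 1, "dp": [0, 0, 0], "rotation": [0, 0, 0]},
  {"grip": 1, "dp": [0, 0, 0], "rotation": [0, 0, 0]},
])

```text
time_s: 7.53
tool_pos: [0.43, -0.2761, 0.0376]
tool_rot: [179.7, -0.0, 59.8]
force: [0.4, 1.2, -0.9]
grip_width: 0.0365
```

```bash
python3 w.py .034
```

```text
[ -5.9  13.5  39.5 115.7 -10.6  53.9  98.8] [ 0.43   -0.2761  0.0376] [ 1.7968e+02 -1.0000e-02  5.9770e+01] [ 0.4  1.2 -0.9] 0.03645711687670717
dp [ 0.0016 -0.0023  0.0036] tq [ 0.43 -0.34 -0.02]
```

Call:
carry_out([
  {"grip": 1, "dp": [0, -0.002, 0.001], "rotation": [0, 0, 0]},
  {"grip": 1, "dp": [0, 0, 0], "rotation": [0, 0, 0]},
])

```text
time_s: 7.7
tool_pos: [0.4302, -0.2761, 0.0376]
tool_rot: [179.4, -0.0, 59.8]
force: [-0.8, -0.4, -0.4]
grip_width: 0.0367
```

```bash
python3 w.py .034;python3 - <<'E'
from h import *;import cv2
a=env.read_camera("side")[250:365,285:425,::-1]
cv2.imwrite("pics/s4.png",cv2.resize(a,None,fx=5,fy=5,interpolation=cv2.INTER_CUBIC))
E
```

```text
[ -6.   13.3  39.5 115.9 -10.5  53.7  98.7] [ 0.4302 -0.2761  0.0376] [ 1.7943e+02 -3.0000e-02  5.9770e+01] [-0.8 -0.4 -0.4] 0.03667158550565557
dp [ 0.0015 -0.0024  0.0036] tq [-0.03  0.31 -0.01]
```

View pics/s4.png

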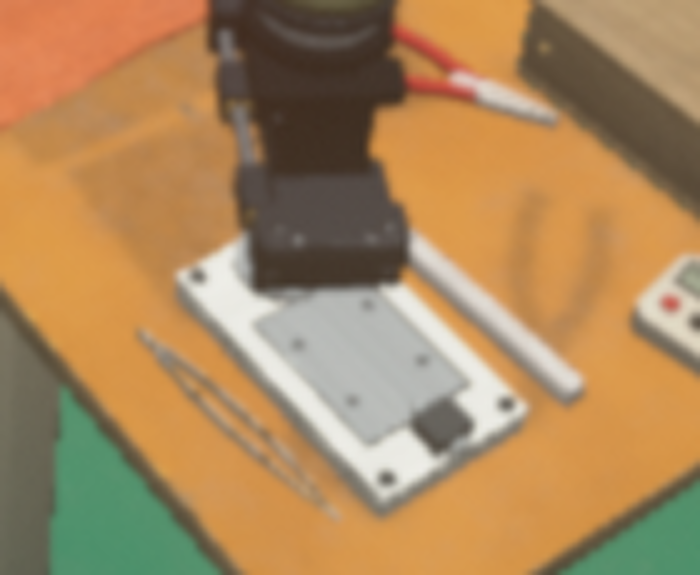

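Call:
carry_out([
  {"grip": 1, "dp": [0, 0, 0], "rotation": [0, 0, 7]},
  {"grip": 1, "dp": [0, 0, 0], "rotation": [0, 0, 7]},
  {"grip": 1, "dp": [0, 0, 0], "rotation": [0, 0, 7]},
  {"grip": 1, "dp": [0, 0, 0], "rotation": [0, 0, 7]},
])

```text
time_s: 8.08
tool_pos: [0.4295, -0.2767, 0.0372]
tool_rot: [179.5, -0.2, 31.1]
force: [-1.1, -1.5, 0.7]
grip_width: 0.0368
```

```bash
python3 w.py .036
```

```text
[ -9.8  14.   44.  116.1 -12.   53.8  71.4] [ 0.4295 -0.2767  0.0372] [179.47  -0.24  31.08] [-1.1 -1.5  0.7] 0.03682397923813619
dp [ 0.0011 -0.003   0.0012] tq [-0.28 -0.01  0.08]
```

Call:
carry_out([
  {"grip": 1, "dp": [0, 0, 0], "rotation": [0, 0, 7]},
  {"grip": 1, "dp": [0, 0, 0], "rotation": [0, 0, 7]},
  {"grip": 1, "dp": [0, 0, 0], "rotation": [0, 0, 7]},
  {"grip": 1, "dp": [0, 0, 0], "rotation": [0, 0, 7]},
  {"grip": 1, "dp": [0, 0, 0], "rotation": [0, 0, 7]},
  {"grip": 1, "dp": [0, 0, 0], "rotation": [0, 0, 7]},
])

```text
time_s: 8.58
tool_pos: [0.4284, -0.2769, 0.0368]
tool_rot: [179.7, -0.4, -11.9]
force: [-0.1, -1.4, 1.0]
grip_width: 0.0367
```

```bash
python3 w.py .036
```

```text
[-16.2  15.8  51.5 116.3 -15.1  54.2  31.2] [ 0.4284 -0.2769  0.0368] [179.69  -0.43 -11.88] [-0.1 -1.4  1. ] 0.03672792667880073
dp [-0.0002 -0.0033  0.0007] tq [-0.32  0.1   0.06]
```

Call:
carry_out([
  {"grip": 1, "dp": [0, 0, 0], "rotation": [0, 0, 7]},
  {"grip": 1, "dp": [0, 0, 0], "rotation": [0, 0, 7]},
  {"grip": 1, "dp": [0, 0, 0], "rotation": [0, 0, 7]},
  {"grip": 1, "dp": [0, 0, 0], "rotation": [0, 0, 7]},
  {"grip": 1, "dp": [0, 0, 0], "rotation": [0, 0, 7]},
])

```text
time_s: 9.0
tool_pos: [0.4276, -0.2765, 0.0364]
tool_rot: [179.9, -0.5, -47.7]
force: [-0.3, -0.5, 0.4]
grip_width: 0.0366
```

```bash
python3 w.py .036
```

```text
[-22.1  18.2  58.8 116.5 -18.8  54.9  -1.3] [ 0.4276 -0.2765  0.0364] [179.92  -0.47 -47.69] [-0.3 -0.5  0.4] 0.03664676796516259
dp [-0.0013 -0.0029  0.0004] tq [-0.31  0.2   0.08]
```

Call:
carry_out([
  {"grip": 1, "dp": [0, 0, 0], "rotation": [0, 0, 7]},
  {"grip": 1, "dp": [0, 0, 0], "rotation": [0, 0, 7]},
  {"grip": 1, "dp": [0, 0, 0], "rotation": [0, 0, 7]},
])

```text
time_s: 9.25
tool_pos: [0.4273, -0.276, 0.0361]
tool_rot: [-180.0, -0.4, -69.2]
force: [0.0, -1.7, 0.3]
grip_width: 0.0368
```

```bash
python3 w.py .036
```

```text
[-25.7  20.3  63.5 116.6 -21.9  55.6 -20.2] [ 0.4273 -0.276   0.0361] [-179.95   -0.44  -69.17] [ 0.  -1.7  0.3] 0.036839168385056714
dp [-0.0017 -0.0024  0.0001] tq [-0.33  0.15  0.12]
```

Call:
carry_out([
  {"grip": 0.2, "dp": [0, 0, 0], "rotation": [0, 0, 0]},
  {"grip": 0.2, "dp": [0, 0, 0], "rotation": [0, 0, 0]},
  {"grip": 0.2, "dp": [0, 0, 0], "rotation": [0, 0, 0]},
  {"grip": 0.2, "dp": [0, 0, 0], "rotation": [0, 0, -7]},
  {"grip": 0.2, "dp": [0, 0, 0], "rotation": [0, 0, -7]},
  {"grip": 0.2, "dp": [0, 0, 0], "rotation": [0, 0, -7]},
  {"grip": 0.2, "dp": [0, 0, 0], "rotation": [0, 0, -7]},
  {"grip": 0.2, "dp": [0, 0, 0], "rotation": [0, 0, -7]},
])

```text
time_s: 9.92
tool_pos: [0.4255, -0.2724, 0.0342]
tool_rot: [179.8, -0.0, -32.8]
force: [-0.4, -0.4, 1.1]
grip_width: 0.069
```

```bash
sed -i 's/-.2736/-.2753/;s/.4289/.4288/' w.py; python3 w.py .035
```

```text
[-19.6  17.   55.3 116.7 -16.8  54.6  11.6] [ 0.4255 -0.2724  0.0342] [ 1.7979e+02 -2.0000e-02 -3.2840e+01] [-0.4 -0.4  1.1] 0.06902100156330383
dp [ 0.0043  0.0006 -0.0008] tq [-0.15  0.17 -0.01]
```

Call:
carry_out([
  {"grip": 0.2, "dp": [0.004, 0, 0], "rotation": [0, 0, -7]},
  {"grip": 0.2, "dp": [0, 0, 0], "rotation": [0, 0, -7]},
  {"grip": 0.2, "dp": [0, 0, 0], "rotation": [0, 0, -7]},
  {"grip": 0.2, "dp": [0, 0, 0], "rotation": [0, 0, -7]},
  {"grip": 0.2, "dp": [0, 0, 0], "rotation": [0, 0, -7]},
  {"grip": 0.2, "dp": [0, 0, 0], "rotation": [0, 0, -7]},
  {"grip": 0.2, "dp": [0, 0, 0], "rotation": [0, 0, -7]},
  {"grip": 0.2, "dp": [0, 0, 0], "rotation": [0, 0, 0]},
])

```text
time_s: 10.58
tool_pos: [0.4277, -0.2717, 0.0339]
tool_rot: [-179.8, 0.1, 17.6]
force: [0.3, -0.5, 0.1]
grip_width: 0.0694
```

```bash
python3 w.py .035
```

```text
[-11.1  14.7  45.2 116.2 -12.9  54.2  58.4] [ 0.4277 -0.2717  0.0339] [-1.7983e+02  6.0000e-02  1.7600e+01] [ 0.3 -0.5  0.1] 0.06935518430532249
dp [-0.      0.0038 -0.0011] tq [-0.17  0.03 -0.05]
```

Call:
carry_out([
  {"grip": 0.2, "dp": [0, 0.004, -0.001], "rotation": [0, 0, 0]},
  {"grip": 1, "dp": [0, 0, 0], "rotation": [0, 0, 0]},
  {"grip": 1, "dp": [0, 0, 0], "rotation": [0, 0, 0]},
  {"grip": 1, "dp": [0, 0, 0], "rotation": [0, 0, 0]},
  {"grip": 1, "dp": [0, 0, 0], "rotation": [0, 0, 0]},
  {"grip": 1, "dp": [0, 0, 0], "rotation": [0, 0, 0]},
  {"grip": 1, "dp": [0, 0, 0], "rotation": [0, 0, 0]},
  {"grip": 1, "dp": [0, 0, 0], "rotation": [0, 0, 0]},
])

```text
time_s: 11.25
tool_pos: [0.4287, -0.2755, 0.0349]
tool_rot: [-179.8, 0.1, 17.2]
force: [-0.4, -0.2, 0.6]
grip_width: 0.0367
```

```bash
python3 w.py .035
```

```text
[-10.8  15.1  45.4 115.7 -13.3  54.5  58.6] [ 0.4287 -0.2755  0.0349] [-1.7979e+02  7.0000e-02  1.7160e+01] [-0.4 -0.2  0.6] 0.0366902269076765
dp [ 0.0001 -0.0002 -0.0001] tq [-0.15  0.04 -0.02]
```

Well centred. Next I turn clockwise while watching the torque about z for the stop.

Call:
carry_out([
  {"grip": 1, "dp": [0, 0, 0], "rotation": [0, 0, 7]},
  {"grip": 1, "dp": [0, 0, 0], "rotation": [0, 0, 7]},
  {"grip": 1, "dp": [0, 0, 0], "rotation": [0, 0, 7]},
])

```text
time_s: 11.5
tool_pos: [0.4287, -0.2753, 0.035]
tool_rot: [-179.8, 0.2, -4.2]
force: [-0.9, 2.0, 1.9]
grip_width: 0.0367
```

```bash
python3 w.py .035
```

```text
[-14.   16.   49.2 115.8 -14.8  54.8  38.5] [ 0.4287 -0.2753  0.035 ] [-1.7985e+02  1.7000e-01 -4.2400e+00] [-0.9  2.   1.9] 0.03669296984074248
dp [ 0.0001 -0.      0.    ] tq [0.32 0.17 0.62]
```

Call:
carry_out([
  {"grip": 1, "dp": [0, 0, 0], "rotation": [0, 0, 7]},
  {"grip": 1, "dp": [0, 0, 0], "rotation": [0, 0, 7]},
])

```text
time_s: 11.67
tool_pos: [0.4288, -0.2753, 0.0353]
tool_rot: [-180.0, 0.2, -18.6]
force: [-1.0, -1.5, 0.4]
grip_width: 0.0366
```

```bash
python3 w.py .035
```

```text
[-16.3  16.7  51.9 115.8 -16.   55.   25.2] [ 0.4288 -0.2753  0.0353] [-179.95    0.23  -18.56] [-1.  -1.5  0.4] 0.03656657401077377
dp [0.0001 0.     0.0003] tq [-0.63  0.23  0.62]
```

Call:
carry_out([
  {"grip": 1, "dp": [0, 0, 0], "rotation": [0, 0, 7]},
  {"grip": 1, "dp": [0, 0, 0], "rotation": [0, 0, 7]},
])

```text
time_s: 11.83
tool_pos: [0.4289, -0.2753, 0.0356]
tool_rot: [179.9, 0.2, -32.9]
force: [-0.1, 1.7, 0.8]
grip_width: 0.0368
```

```bash
python3 w.py .035
```

```text
[-18.7  17.6  54.8 115.8 -17.4  55.3  12.1] [ 0.4289 -0.2753  0.0356] [179.92   0.24 -32.89] [-0.1  1.7  0.8] 0.03678820637271297
dp [-0.      0.0001  0.0006] tq [ 0.32 -0.07  0.62]
```

Torque holds at 0.62 N m over three readings while turning, so the fingers are slipping and the nut is on its stop. I'll back off 90°, from yaw -33° to about +57°.

Call:
carry_out([
  {"grip": 1, "dp": [0, 0, 0], "rotation": [0, 0, -7]},
  {"grip": 1, "dp": [0, 0, 0], "rotation": [0, 0, -7]},
  {"grip": 1, "dp": [0, 0, 0], "rotation": [0, 0, -7]},
  {"grip": 1, "dp": [0, 0, 0], "rotation": [0, 0, -7]},
  {"grip": 1, "dp": [0, 0, 0], "rotation": [0, 0, -7]},
  {"grip": 1, "dp": [0, 0, 0], "rotation": [0, 0, -7]},
])

```text
time_s: 12.33
tool_pos: [0.4287, -0.2754, 0.036]
tool_rot: [-180.0, 0.3, 9.6]
force: [-0.4, -0.3, 0.7]
grip_width: 0.0364
```

```bash
python3 w.py .035
```

```text
[-12.   15.3  46.5 115.6 -13.3  54.7  51. ] [ 0.4287 -0.2754  0.036 ] [-179.96    0.34    9.63] [-0.4 -0.3  0.7] 0.03635812905674274
dp [ 0.0001 -0.      0.001 ] tq [-0.06  0.06 -0.08]
```

Call:
carry_out([
  {"grip": 1, "dp": [0, 0, 0], "rotation": [0, 0, -7]},
  {"grip": 1, "dp": [0, 0, 0], "rotation": [0, 0, -7]},
  {"grip": 1, "dp": [0, 0, 0], "rotation": [0, 0, -7]},
  {"grip": 1, "dp": [0, 0, 0], "rotation": [0, 0, -7]},
  {"grip": 1, "dp": [0, 0, 0], "rotation": [0, 0, -7]},
  {"grip": 1, "dp": [0, 0, 0], "rotation": [0, 0, -7]},
])

```text
time_s: 12.83
tool_pos: [0.4286, -0.2754, 0.0365]
tool_rot: [-179.7, 0.2, 52.6]
force: [0.1, -0.4, 1.0]
grip_width: 0.0368
```

```bash
python3 w.py .035
```

```text
[ -5.8  13.9  39.3 115.4 -10.6  54.5  91.5] [ 0.4286 -0.2754  0.0365] [-1.7974e+02  1.7000e-01  5.2610e+01] [ 0.1 -0.4  1. ] 0.036806419540457345
dp [0.0002 0.0001 0.0015] tq [-0.02  0.07 -0.1 ]
```

Call:
carry_out([
  {"grip": 1, "dp": [0, 0, 0], "rotation": [0, 0, -5]},
  {"grip": 1, "dp": [0, 0, 0], "rotation": [0, 0, 0]},
  {"grip": 1, "dp": [0, 0, 0], "rotation": [0, 0, 0]},
  {"grip": 1, "dp": [0, 0, 0], "rotation": [0, 0, 0]},
  {"grip": 1, "dp": [0, 0, 0], "rotation": [0, 0, 0]},
])

```text
time_s: 13.25
tool_pos: [0.4286, -0.2754, 0.0366]
tool_rot: [-179.7, 0.1, 57.7]
force: [-0.8, 0.4, 0.5]
grip_width: 0.0368
```

```bash
python3 w.py .035;python3 - <<'E'
from h import *;import cv2
a=env.read_camera("side")[250:365,285:425,::-1]
cv2.imwrite("pics/s5.png",cv2.resize(a,None,fx=5,fy=5,interpolation=cv2.INTER_CUBIC))
E
```

```text
[ -5.1  13.8  38.6 115.4 -10.3  54.4  96.4] [ 0.4286 -0.2754  0.0366] [-1.7973e+02  1.3000e-01  5.7710e+01] [-0.8  0.4  0.5] 0.03682690354505964
dp [0.0002 0.0001 0.0016] tq [-0.05 -0.01  0.09]
```

View pics/s5.png

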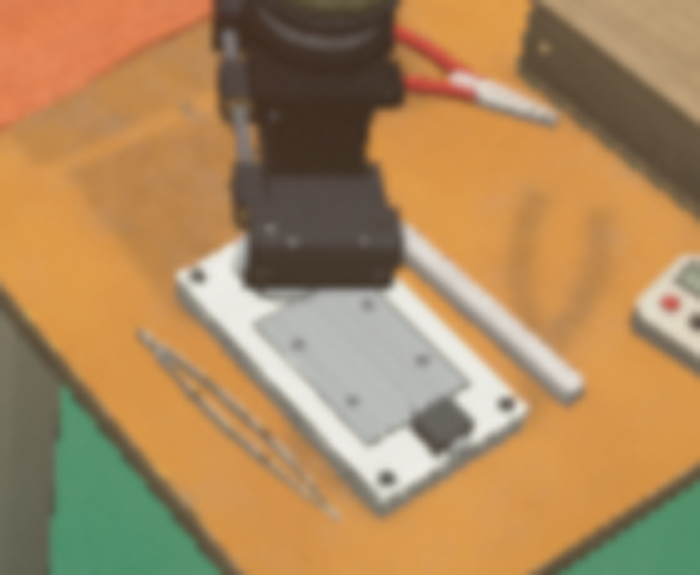

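The plate is flat at the catch, the bench items haven't moved, and the nut is gripped at 90.6° back from the stop. I'm handing in.

```bash
python3 -c "
from cell import env
print(env.sign_off())"
```

```text
the job is handed in; nothing more can be done
None
```

The job is handed in at about 13.3 s of the 58 s; the sign-off reports no verdict.

- **Plate:** I pressed it at the given point. It passed the catch at about 12 N and bottomed at 19.3 mm. Pressing on at the bottom briefly read about 22 N on the wrist, against the suggested 5 to 12 N. The later pictures show it flat at the catch.
- **Nut to its stop:** I screwed it down in two grips. The second grip was needed because joint 3 was nearing its range. Torque about the nut's axis then rose from about 0.1 N m to a steady 0.62 N m with the fingers slipping round, so it was on the stop. The torque had already risen at the first reading after that regrip, so the turn from the start was between 129° and 150°, within the stated 120° to 183°.
- **Back-off:** I turned it back 90.6° (1.58 rad) by the measured tool angle. Torque was about -0.1 N m throughout, so the nut followed the fingers.
- **Last check:** The arm was at rest, still gripping with 25 N set and an opening of 36.8 mm. That is about 1 mm under the 38 mm grip diameter, steady in both grips. In the last side view the tweezers, solder bar, pliers and timer had not visibly moved. The marker was outside that view, and I did not check it separately. The gripper hides the scribed line, so the nut's angle rests on tool angle and torque, not on a picture.

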